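# Open the vacuum trap for cleaning

### The arm

A 6-joint arm with a two-finger parallel gripper is mounted at the origin on the work surface. World frame = base frame: x ahead of the robot, y to its left, z up, the work surface at z = 0. Lengths are in m, angles in rad, forces in N, time in s.
With the tool pointing down it reaches from about 0.35 to 0.85 m from the base axis. Payload 8.1 kg.
Tool frame: the origin (TCP) lies between the finger pads; the fingertips stand 11 mm ahead of it and the grasp point (between the pads) lies 8 mm behind it (robot.tips_ahead is the distance from the TCP to the fingertips, in m); z points along the fingers, y is the line along which they close (so a half turn about z gives the same grasp; the last joint's range is limited). The gripper opens to 93 mm and grips with 3 to 60 N. Pads are 15 mm wide; open, the fingers measure 128 mm over their backs; the gripper's body (75 mm by 188 mm) begins 65 mm behind the grasp point.
Start: joints at [1.045, 0.13, 1.488, -0, 1.523, -0.085], TCP at [0.256, 0.543, 0.23] pointing down, gripper open.
Joint ranges: [-2.96, 2.96], [-0.89, 2.26], [0.02, 2.5], [-1.34, 4.48], [0, 2.73], [-2.66, 2.66]. Speed limits (rad/s): [2.39, 2.39, 2.79, 3.14, 3.14, 3.14].

### API

Orientations are given as a rotation vector (axis times angle).
In Python, from plant import robot gives the robot as it stands. The module is installed in compiled form; this text tells all that it offers.
- The arm moves only by the tool move_arm, never from a script. Its argument "deltas" is one flat list of numbers, 7 for each row, row after row: the shift along the tool's x, y, z in m, then the turn, a rotation vector about the tool's x, y, z in rad, then the opening, from 0 (shut) to 1 (fully open). A call has 1 to 12 rows; each row is the pose to reach, as a shift and turn from the pose commanded when the call began, along the tool's axes at that moment; what a row does not reach only later rows make up. A row lasts 1/8 s, in which the tool goes at most 62.5 mm and 10.7 degrees, less where a joint would pass 70% of its speed; a pose out of reach is approached as far as the arm can. A call with a gripper value outside its range is refused whole. The fingers move at their own pace and stop on an object; "squeeze" is the grip in N (left out, the last holds). Time passes only in rows, so rows that repeat a pose let the fingers close. It gives the time, the measured TCP pose, the force, the opening and the grip force at its end, in the units of the state.
- robot.read_state(): the state, without advancing time (a new reading comes with each control period).
- robot.read_camera(name): name is "side" or "top"; returns (picture, depth): 384x512x3 uint8, red, green, blue; 384x512 float32, m along the optical axis (not along the pixel's ray), 0 where there is no reading.
- robot.camera_model(name): a dict with "K" (3x3 intrinsics, pixels), "k1" (the pictures are not rectified: a ray, as slopes to the right and down, at radius r is drawn at 1 + k1 r^2 times it, then the intrinsics apply), "R" (3x3) and "t" (3): a world point X has camera coordinates R X + t. Camera axes: x right, y down, z forward; pixel columns grow to the right and rows downward; lengths in m; the calibration is good to about 2 mm. A picture is of the moment at which its call begins. camera_model takes no time and is no camera call.
- robot.close_job(): hands the job in; it is judged then, once.
Trained networks look in the newest picture that a camera, given by its name, has taken for a name from the list of things; names that differ only in an ending like _2 or _b are one class to them, and where a whole thing is asked for, a point or a joint stands for the part that bears it (a point fixed in the world has none). Each returns a list of dicts, best first, with "confidence" (0 to 1); they miss things now and then, are a little off and sometimes report something else, mostly with a low value. They report only what shows in the picture. A call takes as long as a camera call.
- robot.recognise(camera, label): "uv" ([column, row] in pixels, amid what is visible of it).
The state is a dict: "t": time; "q": joint angles; "dq": joint speeds; "joint_torque": joint torques, N m; "tool_pos": TCP position; "orientation": TCP orientation; "force": force on the tool from outside, world axes, zero at the start; "wrist_torque": the same for the moment, N m; "opening": finger opening in m; "gripper_force": force on a finger pad.
Only numpy, scipy, OpenCV 4.12 (cv2) and the standard library are available. Lean on these libraries where they do the work, as an engineer would, in place of code of your own. Each camera call takes 0.05 s, during which the arm holds its last target. There are 200 camera calls.

### The job

The vented vacuum trap is to be opened for cleaning: swing the folding crank handle on its end plug all the way out and crank the plug anticlockwise (as seen from the robot) until its threads let go, then fold the handle back flat while the plug still sits in the port. Then draw the plug straight out of the port and lay it down gently, lying flat inside the grey tray, without disturbing the other glassware and tools.

Things in the scene. Friction and masses are not known exactly. Their poses are not given: they have to be found in the camera images.
- trap: The trap: fixed horizontal steel vessel on blue saddles, 130 mm in diameter, top 180 mm above the table (a valve with a blue handle on it reaches 211 mm), its near end 86 mm behind the port's mouth. Origin on the table, right below the port's mouth; x points level from the mouth into the vessel, z up.
- port (a point): Centre of the mouth of the trap's port, 115 mm above the table: a steel tube, 47 mm in outer diameter, 86 mm long, standing out of the vessel's end towards the robot. +x points level along its axis into the vessel, -x out of it, z up (it is only yawed in the world). Bore 34 mm, right-hand thread, 10 mm per turn.
- plug: Plug with crank, about 0.42 kg, loose, screwed home at the start with its axes along the port's. Origin: centre of its flange's inner face (at the port's mouth). Along its x in mm: thread 10 to 39 (33 across), smooth pilot to 80 (23 across), flange -6 to 0 (40 across), neck -40 to -6, red hub (29 across) and arm -48 to -40. The arm, 16 mm wide, reaches 48 mm along its -y (level, to the robot's right).
- plug_tip (a point): Centre of the end face of the plug's pilot, on its axis, 80 mm to the +x side of the plug's origin.
- plug_neck (a point): Middle of the brass neck by which the plug is drawn, on its axis, 23 mm to the head side (-x) of the plug's origin; 24 mm in diameter, 34 mm long; axes as the plug. Free to draw straight out once the threads have let go; wholly clear of the port when 80 mm out from home.
- crank_hinge (a point): Hinge pin of the folding handle, on the arm: in the plug's frame at x -58, y -40, z 0 mm, its axis along the plug's z. Cranking anticlockwise as seen from the robot (arm right, up, left, down) takes the plug 10 mm out per turn, under 5 N, play 1 mm. Threads let go at 1.75 turns; after 2 turns (20 mm) the arm is level to the right again and the freed plug still rests in the port.
- crank_handle (a joint): Fold angle of the crank handle, rad: 0 folded flat across the hub, pointing along the plug's +y; 1.571 swung right out (stop), pointing along the plug's -x. With the arm level it swings level about the hinge pin, opening anticlockwise seen from above. Stays where it is left; 0.03 N m moves it. With the handle out and let go, its weight may turn the crank.
- crank_grip (a point): Grip point on the handle's axis, 68 mm from the hinge pin; the handle runs along this frame's +y, 82 mm long. Its black sleeve, 15 mm in diameter, 48 to 82 mm from the pin, spins freely. Folded, its end stands free 28 mm beyond the plug's axis, with 45 mm of space behind it to the flange and the neck beside it: pinch it from above with fingers opened to about 45 mm.
- tray: Grey plastic tray, fixed, 240 mm (its x) by 220 mm (its y), walls 4 mm thick and 18 mm high, floor about 4 mm thick. Origin at the centre of its underside, on the table. An orange stopper stands in one corner. It is on the left or the right of the trap.
- bin: Blue plastic bin, fixed, 160 x 120 mm, 55 mm high, holding a clamp. Origin under its centre. Leave it; it takes the other side from the tray.
- clamp: Aluminium boss clamp, 45 x 22 x 20 mm, lying in the bin. Bystander. Origin under its centre.
- stopper: Orange stopper, 26 mm in diameter, 24 mm high, standing in the tray's corner at the tray's +x, +y end. Bystander. Origin under its centre.
- beaker: Glass beaker, 68 mm in diameter, 90 mm high. Bystander. Origin under its centre.
- flask: Conical glass flask, 72 mm in diameter, 110 mm high. Bystander. Origin under its centre.
- reagent: Amber bottle, 66 mm in diameter, 150 mm high. Bystander. Origin under its centre.
- jar: White jar, 60 mm in diameter, 50 mm high. Bystander. Origin under its centre.
- dish: White ceramic dish, 80 mm in diameter, 28 mm high. Bystander. Origin under its centre.

How it is judged:
On the way, in this order (a step that is already met when the one before it is completed fails the run):
1. the crank handle is swung out while the plug is still screwed in (value of joint crank_handle above 1.35 rad and x of plug in the frame of port above -0.006 m), for 0.1 s.
2. the plug is unscrewed with the handle out, at least 14 mm, still in the port (value of joint crank_handle above 1.1 rad and x of plug in the frame of port between -0.045 and -0.014 m), for 0.1 s.
3. the handle is folded back while the plug still sits in the port (value of joint crank_handle below 0.3 rad and x of plug in the frame of port between -0.05 and -0.014 m), for 0.1 s.
4. the plug is drawn straight out, clear of the port (x of plug in the frame of port below -0.081 m and horizontal distance between plug and port below 0.15 m and height (world z) of plug above 0.09 m and contact force between the fingers and plug above 0.5 N).
At the end, for the whole second after the job is handed in: The plug lies still inside the tray: its origin within 80 mm (x) and 85 mm (y) of the tray's centre and under 35 mm above its underside, its tip and hinge pin inside the walls (116 mm in x, 106 in y), its axis within 21 degrees of level, the handle folded (under 0.35 rad) (x of plug in the frame of tray between -0.08 and 0.08 m and y of plug in the frame of tray between -0.085 and 0.085 m and z of plug in the frame of tray below 0.035 m and angle between plug's own x axis and vertical between 1.2 and 1.94 rad and x of plug_tip in the frame of tray between -0.116 and 0.116 m and y of plug_tip in the frame of tray between -0.106 and 0.106 m and x of crank_hinge in the frame of tray between -0.116 and 0.116 m and y of crank_hinge in the frame of tray between -0.106 and 0.106 m and value of joint crank_handle below 0.35 rad and linear speed of plug below 0.02 m/s); the robot touches nothing.
It fails at once if a bystander moved more than 25 mm or was tipped over (distance of any of clamp, stopper, beaker, flask, reagent, jar, dish from where it was at the start of the episode above 0.025 m or angle between any of clamp, stopper, beaker, flask, reagent, jar, dish's own z axis and vertical above 0.5 rad).
It fails at once if the plug was dropped (let go and falling faster than 0.7 m/s) (linear speed of plug above 0.7 m/s and not (contact force between the fingers and plug above 0.05 N)).
It also fails if it takes over 72 s, if anything falls off the work surface, if the arm or the gripper's body presses on something with over 40 N, if the wrist force passes 120 N, or if a joint passes its speed limit or range.

## Working session

There is one attempt and no reset: what is moved stays moved. The work goes in short steps, Python scripts to look and compute and a tool call to move; the robot and the scene stay as the last step left them, time stands still between calls to the robot, and variables do not carry over. Pictures are saved under pics/ and viewed, at most 12 in all, crops included, and the job is handed in when it is done.

Besides the shell and the picture viewer there is one more tool, called after "Request:" as name(argument=value, ...) on one line, values as JSON. move_arm: Moves the arm, as the interface text tells. Its arguments: {"type":"object","properties":{"deltas":{"type":"array","items":{"type":"number"}},"squeeze":{"type":"number"}},"required":["deltas"]}

```bash
mkdir -p pics; cat > h.py <<'E'
import numpy as np, cv2
from scipy.spatial.transform import Rotation as Ro
from plant import robot
def world(cam,dep,uv,r=2):
    m=robot.camera_model(cam);u,v=int(round(uv[0])),int(round(uv[1]))
    p=dep[max(0,v-r):v+r+1,max(0,u-r):u+r+1];p=p[p>0];d=np.median(p) if len(p) else np.nan
    return cloud_pt(m,np.array([[u,v]],float),np.array([d]))[0]
def cloud_pt(m,uv,d):
    K=m['K'];x=(uv-[K[0,2],K[1,2]])/[K[0,0],K[1,1]];y=x.copy()
    for _ in range(8): y=x/(1+m['k1']*(y**2).sum(1,keepdims=True))
    c=np.c_[y*d[:,None],d]
    return (c-m['t'])@np.array(m['R'])
def cloud(cam,dep):
    v,u=np.nonzero(dep>0);uv=np.c_[u,v].astype(float)
    return uv,cloud_pt(robot.camera_model(cam),uv,dep[v,u].astype(float))
E
python3 - <<'E'
from h import *
ims=[]
for c in('top','side'):
    im,d=robot.read_camera(c);np.save(c+'.npy',d);np.save(c+'i.npy',im);cv2.imwrite(f'pics/{c}0.png',im[:,:,::-1])
    m=robot.camera_model(c);print(c,np.round(-np.array(m['R']).T@m['t'],3),np.round(m['R'],2).tolist())
    for n in['trap','plug','plug_neck','crank_handle','tray','bin','stopper','beaker','flask','reagent','jar','dish']:
        for r in robot.recognise(c,n)[:1]: print(n,np.round(r['uv']),round(r['confidence'],2),np.round(world(c,d,r['uv']),3))
print(robot.read_state())
E
```

```text
top [0.526 0.025 1.206] [[-0.01, -1.0, -0.01], [-1.0, 0.01, -0.05], [0.05, 0.01, -1.0]]
trap [289.  91.] 0.83 [ 0.816 -0.04   0.18 ]
plug [271. 191.] 0.73 [ 0.617 -0.004  0.003]
plug_neck [272. 191.] 0.97 [ 0.617 -0.006  0.003]
crank_handle [260. 192.] 0.54 [0.606 0.023 0.117]
tray [390. 239.] 0.76 [ 0.498 -0.293  0.004]
bin [141. 239.] 0.9 [0.501 0.315 0.004]
stopper [359. 197.] 0.66 [ 0.599 -0.214  0.028]
beaker [174. 147.] 0.78 [0.728 0.235 0.004]
flask [373. 142.] 0.61 [ 0.718 -0.233  0.105]
reagent [107. 165.] 0.76 [0.669 0.365 0.118]
jar [296. 290.] 0.88 [ 0.381 -0.059  0.049]
dish [242. 290.] 0.64 [0.376 0.068 0.003]
side [0.425 0.71  0.676] [[-0.98, -0.2, 0.01], [-0.14, 0.64, -0.76], [0.15, -0.74, -0.65]]
trap [160. 147.] 0.81 [0.799 0.019 0.152]
plug [234. 166.] 0.77 [0.617 0.015 0.121]
plug_neck [235. 162.] 0.63 [0.618 0.004 0.125]
crank_handle [240. 169.] 0.48 [0.602 0.019 0.118]
tray [295. 142.] 0.64 [ 0.501 -0.291  0.005]
bin [258. 292.] 0.94 [0.507 0.269 0.004]
stopper [255. 149.] 0.62 [ 0.612 -0.208  0.019]
beaker [167. 242.] 0.8 [0.701 0.247 0.088]
flask [222. 133.] 0.79 [ 0.717 -0.223  0.051]
reagent [154. 311.] 0.64 [0.66  0.407 0.1  ]
jar [325. 191.] 0.61 [ 0.395 -0.037  0.039]
dish [324. 227.] 0.75 [0.387 0.059 0.007]
{'t': 1.3, 'q': array([ 1.04459228e+00,  1.30424288e-01,  1.48815721e+00,  8.47486017e-06,
        1.52301267e+00, -8.54074898e-02]), 'dq': array([-3.95989346e-04,  1.15209137e-03, -5.68545042e-04, -2.57610343e-04,
        4.36011286e-05, -6.03389453e-04]), 'joint_torque': array([-4.73224954e-04, -5.59761751e+01, -4.92043412e+01,  7.67196226e-02,
        2.28557491e-02,  4.19668038e-05]), 'tool_pos': array([0.25598575, 0.54267118, 0.22964423]), 'orientation': array([-6.86808348e-01, -3.06559050e+00, -1.74064378e-06]), 'force': array([0.53082841, 0.76227691, 0.71995276]), 'wrist_torque': array([0.03270293, 0.01006999, 0.05089724]), 'gripper_force': 0.0, 'opening': 0.09308357311738925}
```

View pics/top0.png

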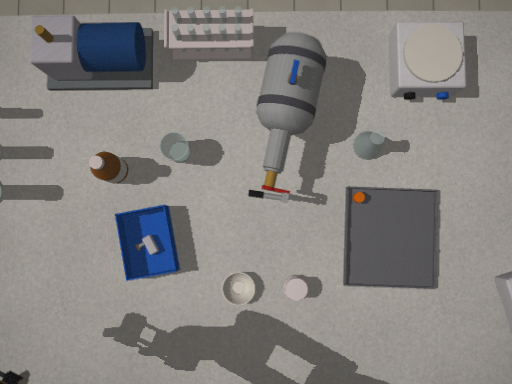

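View pics/side0.png

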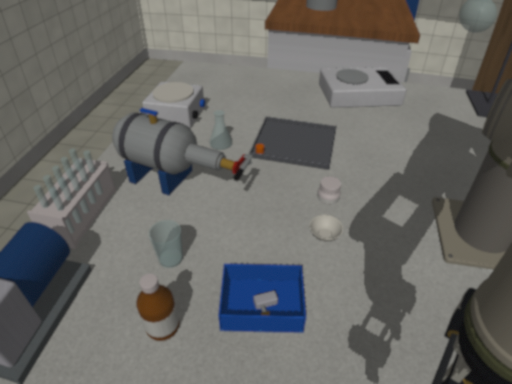

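The top view shows the port axis running from the vessel (290,90) to the crank (270,190). The black sleeve is at (255,194), the tray on the right at (391,238), and the stopper at (359,197). The side view agrees with this. Next I fit the port axis from depth.

```bash
python3 - <<'E'
from h import *
from scipy.optimize import least_squares
P=[];
for c in('top','side'):
    d=np.load(c+'.npy');uv,X=cloud(c,d);im=np.load(c+'i.npy');col=im[uv[:,1].astype(int),uv[:,0].astype(int)]
    s=(X[:,0]>.72)&(X[:,0]<.95)&(X[:,1]<.1)&(X[:,1]>-.17)&(X[:,2]>.1)&(X[:,2]<.19)
    t=(X[:,0]>.645)&(X[:,0]<.70)&(abs(X[:,1]+.01)<.05)&(X[:,2]>.105)&(X[:,2]<.15)
    V,T=X[s],X[t];print(c,len(V),len(T))
    def res(p,both=True):
        a=np.array([np.cos(p[2]),np.sin(p[2])]);n=np.array([-a[1],a[0]])
        f=lambda Q,r:np.hypot((Q[:,:2]-[.65,p[0]])@n,Q[:,2]-p[1])-r
        return np.r_[f(V,.065),f(T,.0235)*3]
    o=least_squares(res,[0,.115,-.2],loss='soft_l1',f_scale=.003);print('axis y@.65,z,yaw',o.x.round(4))
    a=np.array([np.cos(o.x[2]),np.sin(o.x[2]),0]);b=np.array([-a[1],a[0],0]);O=np.array([.65,o.x[0],o.x[1]])
    k=(np.hypot(X[:,0]-.61,X[:,1])<.08)&(X[:,2]>.08)&(X[:,2]<.15)
    L=np.c_[(X-O)@a,(X-O)@b,X[:,2]][k];C=col[k].astype(int)
    dark=C.max(1)<70; red=(C[:,0]>110)&(C[:,1]<70)
    brass=(C[:,0]>130)&(C[:,2]<80)&(C[:,1]>80); print(len(L))
    for n,m in(('dark',dark),('red',red),('brass',brass)):
        if m.sum():print(n,m.sum(),np.percentile(L[m],[5,50,95],axis=0).round(3).tolist())
    print('O',O,'a',a)
    # tray
    col=im[uv[:,1].astype(int),uv[:,0].astype(int)].astype(int)
    g=(abs(X[:,0]-.5)<.16)&(abs(X[:,1]+.29)<.16)&(col.max(1)<110)&(X[:,2]<.03)&(X[:,2]>-.01)
    M=np.zeros(d.shape,np.uint8);M[uv[g,1].astype(int),uv[g,0].astype(int)]=1
    M=cv2.morphologyEx(M,cv2.MORPH_OPEN,np.ones((3,3)));v,u=np.nonzero(M);sel=M[uv[:,1].astype(int),uv[:,0].astype(int)]>0
    print('tray',cv2.minAreaRect(X[sel][:,:2].astype(np.float32)))
E
python3 - <<'E'
import cv2
a=cv2.imread('pics/top0.png')[110:220,220:340];cv2.imwrite('pics/c.png',cv2.resize(a,None,fx=6,fy=5))
E
```

```text
top 5311 517
axis y@.65,z,yaw [-0.0042  0.1133 -0.2149]
892
dark 88 [[-0.06, 0.011, 0.115], [-0.054, 0.026, 0.118], [-0.048, 0.04, 0.122]]
red 78 [[-0.039, -0.041, 0.116], [-0.036, -0.014, 0.121], [-0.033, 0.014, 0.128]]
brass 87 [[-0.029, -0.0, 0.115], [-0.015, 0.006, 0.123], [0.0, 0.011, 0.127]]
O [ 0.65       -0.00423262  0.11327693] a [ 0.97700579 -0.21321275  0.        ]
tray ((0.5036628246307373, -0.2714747190475464), (0.28837430477142334, 0.24300625920295715), 87.37171936035156)
side 3432 401
axis y@.65,z,yaw [-0.0049  0.1143 -0.2152]
732
dark 83 [[-0.06, 0.005, 0.106], [-0.055, 0.028, 0.117], [-0.038, 0.045, 0.121]]
red 14 [[-0.037, -0.006, 0.12], [-0.035, 0.009, 0.124], [-0.032, 0.017, 0.128]]
O [ 0.65       -0.00494532  0.11429804] a [ 0.97694366 -0.21349727  0.        ]
tray ((0.5040061473846436, -0.28198179602622986), (0.3108464479446411, 0.2417297065258026), 87.30802917480469)
```

View pics/c.png

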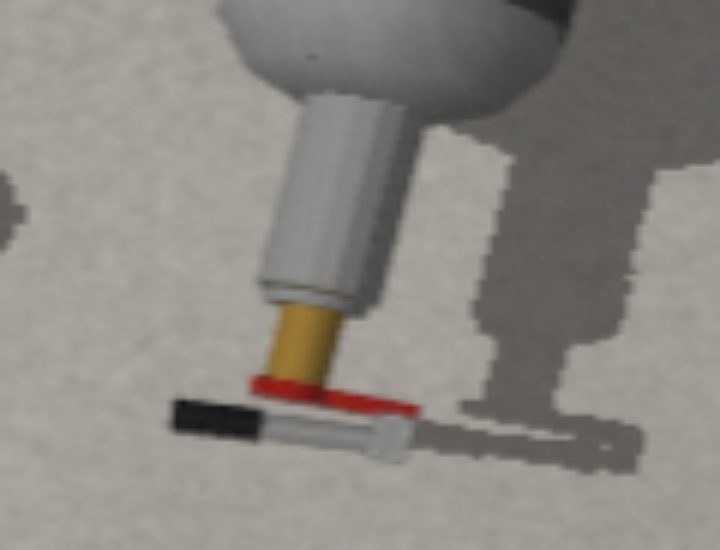

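```bash
cat >> h.py <<'E'
YAW=-0.215;a=np.array([np.cos(YAW),np.sin(YAW),0]);b=np.array([-a[1],a[0],0]);M=np.array([.6578,-.0063,.1145])
def L2W(x,y,z): return M+x*a+y*b+np.array([0,0,z])     # plug/port local -> world
def toL(p): p=np.asarray(p)-M; return np.array([p@a,p@b,p[2]])
def Rdown(phi):  # tool y along phi, z down
    y=np.array([np.cos(phi),np.sin(phi),0]);z=np.array([0,0,-1.]);return np.c_[np.cross(y,z),y,z]
def delta(pos,phi):
    s=robot.read_state();R=Ro.from_rotvec(s['orientation']).as_matrix()
    return np.r_[R.T@(pos-s['tool_pos']),Ro.from_matrix(R.T@Rdown(phi)).as_rotvec()].round(4)
E
python3 - <<'E'
from h import *
print(delta(L2W(-.062,.028,.095),YAW))
d=np.load('top.npy');print([world('top',d,p,1).round(3).tolist() for p in[(347,189),(437,190),(435,285),(346,285)]])
m=robot.camera_model('top')
# wall-top corners at z=.018: depth from plane
C=-m['R'].T@m['t'];
for p in[(346.5,187.5),(438.5,188.5),(436,287),(345,286)]:
    X=cloud_pt(m,np.array([p]),np.array([1.]))[0];r=X-C;print((C+r*(.018-C[2])/r[2]).round(3))
E
```

```text
[-0.5309 -0.3116  0.0201 -0.     -0.      1.345 ]
[[0.62, -0.189, 0.011], [0.617, -0.413, -0.001], [0.385, -0.402, 0.0], [0.388, -0.183, 0.01]]
[ 0.623 -0.186  0.018]
[ 0.619 -0.41   0.018]
[ 0.382 -0.398  0.018]
[ 0.386 -0.179  0.018]
```

Request:
move_arm(deltas=[-0.265,-0.155,0.01,0,0,0.67,0.48,-0.531,-0.312,0.02,0,0,1.345,0.48,-0.531,-0.312,0.02,0,0,1.345,0.48,-0.531,-0.312,0.02,0,0,1.345,0.48,-0.531,-0.312,0.02,0,0,1.345,0.48,-0.531,-0.312,0.02,0,0,1.345,0.48,-0.531,-0.312,0.02,0,0,1.345,0.48,-0.531,-0.312,0.02,0,0,1.345,0.48,-0.531,-0.312,0.02,0,0,1.345,0.48,-0.531,-0.312,0.02,0,0,1.345,0.48,-0.531,-0.312,0.02,0,0,1.345,0.48,-0.531,-0.312,0.02,0,0,1.345,0.48], squeeze=8)

```text
t: 2.8
tool_pos: [0.6029, 0.0341, 0.2094]
orientation: [-2.447, -1.969, 0.0]
force: [-0.4, -0.0, -0.4]
opening: 0.0444
gripper_force: 0.0
```

```bash
python3 - <<'E'
from h import *
s=robot.read_state();print(s['t'],s['opening'],toL(s['tool_pos']).round(4),delta(L2W(-.062,.028,-.008),YAW))
im,d=robot.read_camera('side');cv2.imwrite('pics/s1.png',cv2.resize(im[60:240,130:330,::-1],None,fx=4,fy=3.3))
E
```

```text
2.8 0.04437015773873792 [-0.0623  0.0277  0.0949] [ 0.0003  0.0004  0.1029 -0.0008 -0.0003 -0.0006]
```

View pics/s1.png

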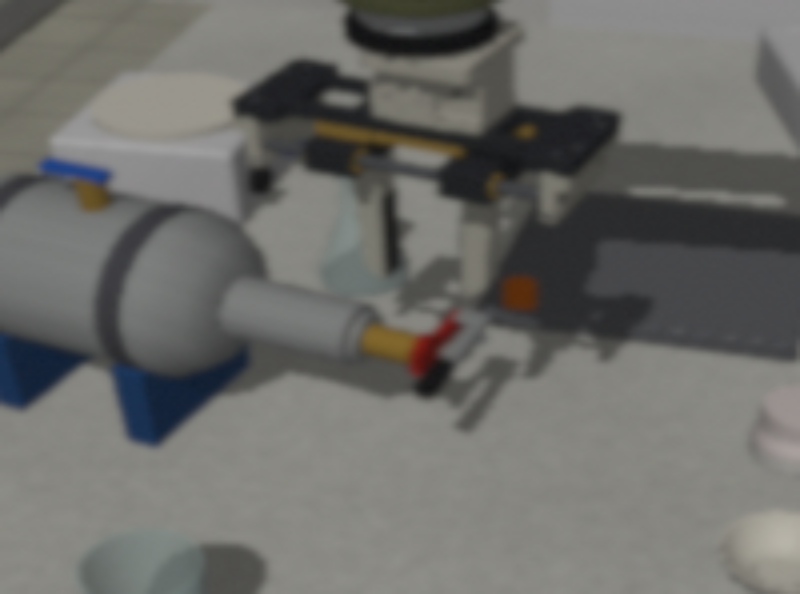

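The open gripper straddles the crank, with the red hub at (430,350) and the sleeve at (432,378). I descend and pinch.

Request:
move_arm(deltas=[0,0,0.04,0,0,0,0.48,0,0,0.08,0,0,0,0.48,0,0,0.103,0,0,0,0.48,0,0,0.103,0,0,0,0.48,0,0,0.103,0,0,0,0,0,0,0.103,0,0,0,0,0,0,0.103,0,0,0,0,0,0,0.103,0,0,0,0,0,0,0.103,0,0,0,0], squeeze=8)

```text
t: 3.98
tool_pos: [0.6036, 0.034, 0.1072]
orientation: [2.447, 1.97, 0.002]
force: [1.6, 0.7, 1.2]
opening: 0.0149
gripper_force: 8.0
```

```bash
python3 - <<'E'
from h import *
s=robot.read_state();print(s['t'],s['opening'],s['gripper_force'],s['force'],s['wrist_torque'],toL(s['tool_pos']).round(4))
# arc rows: hinge at (-.058,-.040); from th0=.06 to 1.571; tool frame at call start
R=Ro.from_rotvec(s['orientation']).as_matrix();H=np.array([-.058,-.04]);p0=toL(s['tool_pos'])[:2];r0=.068
for th in np.linspace(.06,1.58,11)[1:]:
    P=L2W(*(H+r0*np.array([-np.sin(th),np.cos(th)])),s['tool_pos'][2]-M[2])
    print(np.r_[R.T@(P-s['tool_pos']),-(th-.06)].round(4).tolist())
E
```

```text
3.975 0.014852911823159166 7.95009970664978 [1.63352162 0.68488243 1.22185201] [ 0.1196149  -0.15798448  0.12624557] [-0.0615  0.0278 -0.0073]
[-0.0013, -0.0108, -0.0, -0.152]
[-0.0042, -0.0207, -0.0, -0.304]
[-0.0086, -0.0301, -0.0, -0.456]
[-0.0144, -0.0386, -0.0001, -0.608]
[-0.0214, -0.0462, -0.0001, -0.76]
[-0.0295, -0.0527, -0.0001, -0.912]
[-0.0384, -0.0578, -0.0001, -1.064]
[-0.048, -0.0616, -0.0001, -1.216]
[-0.0581, -0.0638, -0.0001, -1.368]
[-0.0684, -0.0645, -0.0001, -1.52]
```

Request:
move_arm(deltas=[-0.0013,-0.0108,0,0,0,-0.152,0,-0.0042,-0.0207,0,0,0,-0.304,0,-0.0086,-0.0301,0,0,0,-0.456,0,-0.0144,-0.0386,0,0,0,-0.608,0,-0.0214,-0.0462,0,0,0,-0.76,0,-0.0295,-0.0527,0,0,0,-0.912,0,-0.0384,-0.0578,0,0,0,-1.064,0,-0.048,-0.0616,0,0,0,-1.216,0,-0.0581,-0.0638,0,0,0,-1.368,0,-0.0684,-0.0645,0,0,0,-1.52,0,-0.0684,-0.0645,0,0,0,-1.52,0,-0.0684,-0.0645,0,0,0,-1.52,0], squeeze=8)

```text
t: 5.48
tool_pos: [0.5269, -0.0193, 0.1074]
orientation: [0.416, 3.111, 0.001]
force: [5.3, 1.5, -1.0]
opening: 0.015
gripper_force: 8.1
```

```bash
cat > crank.py <<'E'
from h import *
import sys
# rows for crank turn from alpha0 to alpha1 (deg), start at measured pose
a0,a1,n=float(sys.argv[1]),float(sys.argv[2]),int(sys.argv[3]); r=.040
s=robot.read_state();p=s['tool_pos'];R=Ro.from_rotvec(s['orientation']).as_matrix()
print(s['t'],s['opening'],s['gripper_force'],s['force'].round(1),s['wrist_torque'].round(2),toL(p).round(4),s['orientation'].round(3))
f=lambda A,c=0:np.array([-.010*A/360,-r*np.cos(np.radians(A)),r*np.sin(np.radians(A))])
out=[]
for A in np.linspace(a0,a1,n+1)[1:]:
    D=f(A)-f(a0);w=D[0]*a+D[1]*b+np.array([0,0,D[2]]);out+=(R.T@w).round(4).tolist()+[0,0,0,0]
print(out)
E
python3 crank.py 0 90 6
python3 - <<'E'
from h import *
im,d=robot.read_camera('top');cv2.imwrite('pics/t2.png',cv2.resize(im[110:260,200:360,::-1],None,fx=4,fy=4))
E
```

```text
5.475 0.015004018015357438 8.08305099606514 [ 5.3  1.5 -1. ] [ 0.28 -0.96  0.12] [-0.1251 -0.0406 -0.0071] [4.160e-01 3.111e+00 1.000e-03]
[0.0005, 0.0013, -0.0104, 0, 0, 0, 0, 0.001, 0.0053, -0.02, 0, 0, 0, 0, 0.0018, 0.0117, -0.0283, 0, 0, 0, 0, 0.0026, 0.0199, -0.0346, 0, 0, 0, 0, 0.0035, 0.0295, -0.0386, 0, 0, 0, 0, 0.0044, 0.0399, -0.04, 0, 0, 0, 0]
```

View pics/t2.png

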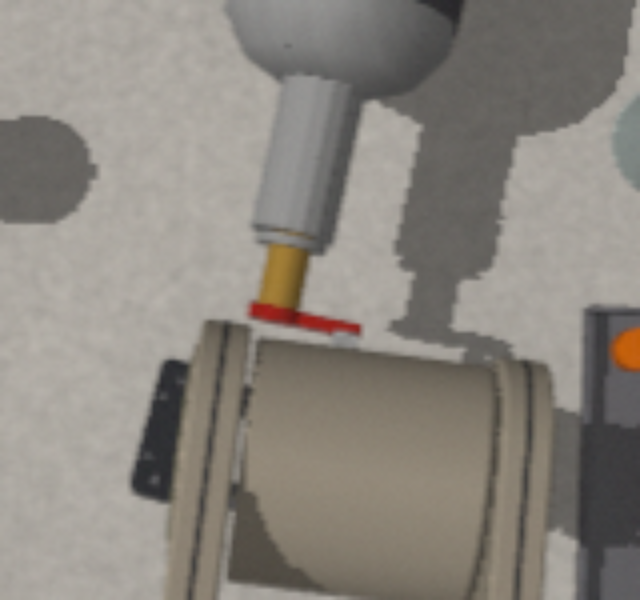

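The arm link blocks most of the view, but the stub of the handle at (345,340) now points towards the robot, so it is swung out. I start cranking.

Request:
move_arm(deltas=[0.0005,0.0013,-0.0104,0,0,0,0,0.001,0.0053,-0.02,0,0,0,0,0.0018,0.0117,-0.0283,0,0,0,0,0.0026,0.0199,-0.0346,0,0,0,0,0.0035,0.0295,-0.0386,0,0,0,0,0.0044,0.0399,-0.04,0,0,0,0])

```text
t: 6.28
tool_pos: [0.5321, 0.0208, 0.147]
orientation: [0.416, 3.113, -0.001]
force: [4.4, -1.9, -0.9]
opening: 0.0147
gripper_force: 8.0
```

```bash
python3 crank.py 90 270 12
```

```text
6.275 0.014691736577969336 7.97946073114872 [ 4.4 -1.9 -0.9] [-0.51 -0.9   0.  ] [-0.1286 -0.0004  0.0325] [ 4.160e-01  3.113e+00 -1.000e-03]
[0.0009, 0.0103, 0.0014, 0, 0, 0, 0, 0.0019, 0.0199, 0.0053, 0, 0, 0, 0, 0.0027, 0.0282, 0.0117, 0, 0, 0, 0, 0.0034, 0.0345, 0.02, 0, 0, 0, 0, 0.0041, 0.0385, 0.0296, 0, 0, 0, 0, 0.0046, 0.0398, 0.04, 0, 0, 0, 0, 0.0049, 0.0385, 0.0503, 0, 0, 0, 0, 0.0051, 0.0345, 0.06, 0, 0, 0, 0, 0.0052, 0.0281, 0.0683, 0, 0, 0, 0, 0.0052, 0.0198, 0.0746, 0, 0, 0, 0, 0.0052, 0.0101, 0.0786, 0, 0, 0, 0, 0.0051, -0.0002, 0.08, 0, 0, 0, 0]
```

Request:
move_arm(deltas=[0.0009,0.0103,0.0014,0,0,0,0,0.0019,0.0199,0.0053,0,0,0,0,0.0027,0.0282,0.0117,0,0,0,0,0.0034,0.0345,0.02,0,0,0,0,0.0041,0.0385,0.0296,0,0,0,0,0.0046,0.0398,0.04,0,0,0,0,0.0049,0.0385,0.0503,0,0,0,0,0.0051,0.0345,0.06,0,0,0,0,0.0052,0.0281,0.0683,0,0,0,0,0.0052,0.0198,0.0746,0,0,0,0,0.0052,0.0101,0.0786,0,0,0,0,0.0051,0,0.08,0,0,0,0])

```text
t: 7.78
tool_pos: [0.5275, 0.022, 0.0663]
orientation: [0.416, 3.112, 0.001]
force: [8.3, 0.4, 2.1]
opening: 0.015
gripper_force: 8.0
```

```bash
python3 crank.py 270 450 12
```

```text
7.775 0.015040345801523794 8.001386225223541 [8.3 0.4 2.1] [ 0.11 -1.42  0.06] [-0.1334 -0.0002 -0.0482] [4.160e-01 3.112e+00 1.000e-03]
[-0.0001, -0.0104, -0.0014, 0, 0, 0, 0, -0.0002, -0.02, -0.0054, 0, 0, 0, 0, -0.0002, -0.0283, -0.0117, 0, 0, 0, 0, -0.0001, -0.0347, -0.02, 0, 0, 0, 0, 0.0001, -0.0387, -0.0297, 0, 0, 0, 0, 0.0004, -0.04, -0.04, 0, 0, 0, 0, 0.0009, -0.0387, -0.0504, 0, 0, 0, 0, 0.0015, -0.0347, -0.06, 0, 0, 0, 0, 0.0022, -0.0284, -0.0683, 0, 0, 0, 0, 0.003, -0.0201, -0.0747, 0, 0, 0, 0, 0.0039, -0.0105, -0.0787, 0, 0, 0, 0, 0.0049, -0.0002, -0.08, 0, 0, 0, 0]
```

Request:
move_arm(deltas=[-0.001,-0.0104,-0.0014,0,0,0,0,-0.0012,-0.02,-0.0054,0,0,0,0,-0.0012,-0.0283,-0.0117,0,0,0,0,-0.0011,-0.0347,-0.02,0,0,0,0,-0.001,-0.0387,-0.0297,0,0,0,0,-0.0006,-0.04,-0.04,0,0,0,0,-0.0001,-0.0387,-0.0504,0,0,0,0,0.0005,-0.0347,-0.06,0,0,0,0,0.0012,-0.0284,-0.0683,0,0,0,0,0.002,-0.0201,-0.0747,0,0,0,0,0.0029,-0.0105,-0.0787,0,0,0,0,0.0039,0,-0.08,0,0,0,0])

```text
t: 9.28
tool_pos: [0.5231, 0.0236, 0.1468]
orientation: [-0.416, -3.114, 0.0]
force: [0.4, -1.0, -1.1]
opening: 0.0144
gripper_force: 7.9
```

```bash
python3 crank.py 450 630 12
```

```text
9.275 0.014352188966582535 7.930967062711716 [ 0.4 -1.  -1.1] [-0.16 -0.02  0.02] [-0.1379  0.0005  0.0323] [-0.416 -3.114  0.   ]
[0.0009, 0.0103, 0.0014, 0, 0, 0, 0, 0.0018, 0.0199, 0.0054, 0, 0, 0, 0, 0.0027, 0.0282, 0.0117, 0, 0, 0, 0, 0.0034, 0.0345, 0.02, 0, 0, 0, 0, 0.004, 0.0385, 0.0296, 0, 0, 0, 0, 0.0045, 0.0398, 0.04, 0, 0, 0, 0, 0.0049, 0.0384, 0.0503, 0, 0, 0, 0, 0.0051, 0.0344, 0.06, 0, 0, 0, 0, 0.0052, 0.0281, 0.0683, 0, 0, 0, 0, 0.0052, 0.0198, 0.0746, 0, 0, 0, 0, 0.0051, 0.0101, 0.0786, 0, 0, 0, 0, 0.005, -0.0002, 0.08, 0, 0, 0, 0]
```

Request:
move_arm(deltas=[0.0009,0.0103,0.0014,0,0,0,0,0.0018,0.0199,0.0054,0,0,0,0,0.0027,0.0282,0.0117,0,0,0,0,0.0034,0.0345,0.02,0,0,0,0,0.004,0.0385,0.0296,0,0,0,0,0.0045,0.0398,0.04,0,0,0,0,0.0049,0.0384,0.0503,0,0,0,0,0.0051,0.0344,0.06,0,0,0,0,0.0052,0.0281,0.0683,0,0,0,0,0.0052,0.0198,0.0746,0,0,0,0,0.0051,0.0101,0.0786,0,0,0,0,0.005,0,0.08,0,0,0,0])

```text
t: 10.78
tool_pos: [0.5179, 0.0232, 0.0664]
orientation: [-0.417, -3.114, 0.0]
force: [0.2, -0.1, -0.2]
opening: 0.0151
gripper_force: 7.9
```

```bash
python3 crank.py 630 720 6
```

```text
10.775 0.015106483022188078 7.949094772338867 [ 0.2 -0.1 -0.2] [ 0.02 -0.14  0.05] [-0.143  -0.001  -0.0481] [-0.417 -3.114  0.   ]
[-0.0001, -0.0104, -0.0014, 0, 0, 0, 0, -0.0002, -0.02, -0.0054, 0, 0, 0, 0, -0.0002, -0.0283, -0.0117, 0, 0, 0, 0, -0.0001, -0.0347, -0.02, 0, 0, 0, 0, 0.0001, -0.0387, -0.0296, 0, 0, 0, 0, 0.0005, -0.0401, -0.04, 0, 0, 0, 0]
```

Request:
move_arm(deltas=[-0.0001,-0.0104,-0.0014,0,0,0,0,-0.0002,-0.02,-0.0054,0,0,0,0,-0.0002,-0.0283,-0.0117,0,0,0,0,-0.0001,-0.0347,-0.02,0,0,0,0,0.0001,-0.0387,-0.0296,0,0,0,0,0.0005,-0.04,-0.04,0,0,0,0,0.0005,-0.04,-0.04,0,0,0,0])

```text
t: 11.65
tool_pos: [0.508, -0.0143, 0.108]
orientation: [0.416, 3.112, 0.0]
force: [-0.1, 1.6, 0.6]
opening: 0.0151
gripper_force: 8.0
```

```bash
python3 - <<'E'
from h import *
s=robot.read_state();print(s['t'],s['opening'],s['force'],toL(s['tool_pos']).round(4),s['orientation'])
R=Ro.from_rotvec(s['orientation']).as_matrix();p0=toL(s['tool_pos']);phi=np.arctan2(R[1,1],R[0,1]);print(phi-YAW)
t0=1.571;out=[]
for th in np.linspace(t0,-.02,12)[1:]:
    D=.068*(np.array([-np.sin(th),np.cos(th)])-np.array([-np.sin(t0),np.cos(t0)]))
    out+=(R.T@(D[0]*a+D[1]*b)).round(4).tolist()+[0,0,round(t0-th,3),0]
print(out)
im,d=robot.read_camera('side');cv2.imwrite('pics/s3.png',cv2.resize(im[100:230,150:320,::-1],None,fx=4,fy=4))
E
```

```text
11.65 0.015141354295776129 [-0.08440384  1.64678666  0.58242594] [-0.1447 -0.0398 -0.0065] [4.15961503e-01 3.11201800e+00 1.23592087e-04]
1.5200458826484538
[-0.0002, 0.0098, 0.0, 0, 0, np.float64(0.145), 0, -0.0018, 0.0195, 0.0, 0, 0, np.float64(0.289), 0, -0.0048, 0.0289, 0.0, 0, 0, np.float64(0.434), 0, -0.0092, 0.0377, 0.0, 0, 0, np.float64(0.579), 0, -0.0147, 0.0458, 0.0, 0, 0, np.float64(0.723), 0, -0.0214, 0.053, 0.0001, 0, 0, np.float64(0.868), 0, -0.029, 0.0592, 0.0001, 0, 0, np.float64(1.012), 0, -0.0374, 0.0643, 0.0001, 0, 0, np.float64(1.157), 0, -0.0465, 0.068, 0.0001, 0, 0, np.float64(1.302), 0, -0.056, 0.0704, 0.0001, 0, 0, np.float64(1.446), 0, -0.0658, 0.0714, 0.0001, 0, 0, np.float64(1.591), 0]
```

View pics/s3.png

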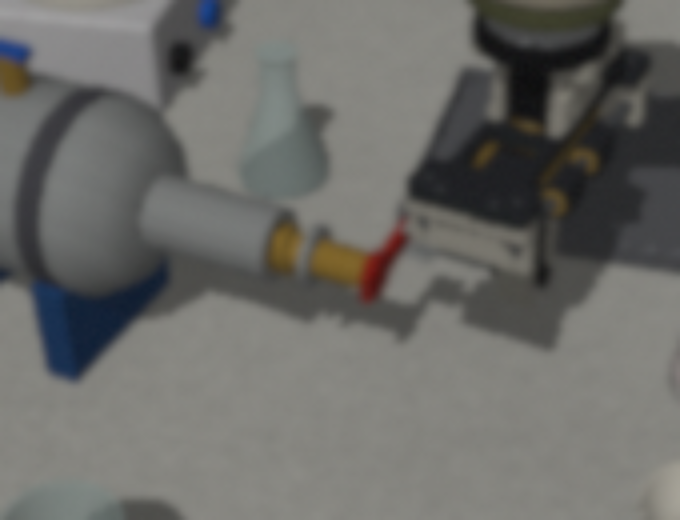

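The plug stands about 20 mm out, with thread showing at (285,248). The red arm is level to the right, so I fold the handle.

Request:
move_arm(deltas=[-0.0002,0.0098,0,0,0,0.145,0,-0.0018,0.0195,0,0,0,0.289,0,-0.0048,0.0289,0,0,0,0.434,0,-0.0092,0.0377,0,0,0,0.579,0,-0.0147,0.0458,0,0,0,0.723,0,-0.0214,0.053,0,0,0,0.868,0,-0.029,0.0592,0,0,0,1.012,0,-0.0374,0.0643,0,0,0,1.157,0,-0.0465,0.068,0,0,0,1.302,0,-0.056,0.0704,0,0,0,1.446,0,-0.0625,0.0711,0,0,0,1.54,0,-0.0625,0.0711,0,0,0,1.54,0])

```text
t: 13.2
tool_pos: [0.5866, 0.0381, 0.1063]
orientation: [2.466, 1.947, 0.0]
force: [0.8, 1.9, -0.7]
opening: 0.0146
gripper_force: 7.9
```

```bash
python3 - <<'E'
from h import *
s=robot.read_state();print(s['t'],s['opening'],s['force'].round(1),toL(s['tool_pos']).round(4),s['orientation'])
im,d=robot.read_camera('side');cv2.imwrite('pics/s4.png',cv2.resize(im[100:230,150:320,::-1],None,fx=4,fy=4))
for c in ('side',):
    uv,X=cloud(c,d);col=im[uv[:,1].astype(int),uv[:,0].astype(int)].astype(int)
    L=np.c_[(X-M)@a,(X-M)@b,X[:,2]-M[2]];k=(abs(L[:,1])<.07)&(L[:,0]>-.1)&(L[:,0]<.02)&(abs(L[:,2])<.05)
    red=k&(col[:,0]>110)&(col[:,1]<70);print(red.sum(),np.percentile(L[red],[5,50,95],axis=0).round(3).tolist())
E
```

```text
13.2 0.014580836156414085 [ 0.8  1.9 -0.7] [-0.0791  0.0281 -0.0082] [2.46571209e+00 1.94662330e+00 1.38520580e-04]Traceback (most recent call last):
  File "<stdin>", line 7, in <module>
    return _quantile_unchecked(
        a, q, axis, out, overwrite_input, method, keepdims, weights)
    return _ureduce(a,
                    func=_quantile_ureduce_func,
    ...<5 lines>...
                    overwrite_input=overwrite_input,
                    method=method)
    r = func(a, **kwargs)
    result = _quantile(arr,
                       quantiles=q,
    ...<2 lines>...
                       out=out,
                       weights=wgt)
    slices_having_nans = np.isnan(arr[-1, ...])
                                  ~~~^^^^^^^^^
IndexError: index -1 is out of bounds for axis 0 with size 0
```

View pics/s4.png

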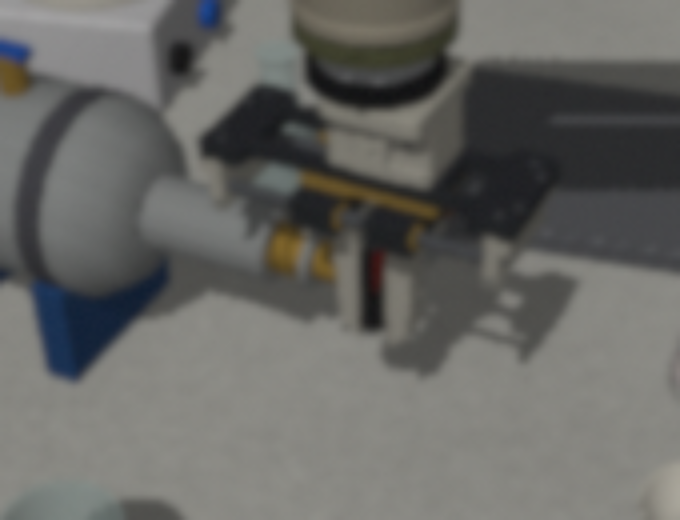

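The handle lies folded across the hub with the fingers on the sleeve at (372,300). I release and lift.

Request:
move_arm(deltas=[0,0,0,0,0,0,0.45,0,0,0,0,0,0,0.45,0,0,0,0,0,0,0.45,0,0,-0.03,0,0,0,0.45,0,0,-0.08,0,0,0,0.45,0,0,-0.1,0,0,0,0.45,0,0,-0.1,0,0,0,0.45])

```text
t: 14.12
tool_pos: [0.5873, 0.0379, 0.2085]
orientation: [2.465, 1.944, 0.004]
force: [0.4, 0.3, -0.9]
opening: 0.0415
gripper_force: 0.0
```

```bash
python3 - <<'E'
from h import *
s=robot.read_state();print(s['t'],s['opening'],s['force'].round(1),toL(s['tool_pos']).round(4))
for c in ('side','top'):
    im,d=robot.read_camera(c);cv2.imwrite(f'pics/{c}5.png',im[:,:,::-1])
    uv,X=cloud(c,d);col=im[uv[:,1].astype(int),uv[:,0].astype(int)].astype(int)
    L=np.c_[(X-M)@a,(X-M)@b,X[:,2]-M[2]];k=(abs(L[:,1])<.07)&(L[:,0]>-.1)&(L[:,0]<.02)&(abs(L[:,2])<.05)
    for n,q in(('red',(col[:,0]>110)&(col[:,1]<70)),('dark',col.max(1)<70),('brass',(col[:,0]>110)&(col[:,2]<80)&(col[:,1]>80))):
        q=q&k
        if q.sum():print(c,n,q.sum(),np.percentile(L[q],[5,50,95],axis=0).round(3).tolist())
print(delta(L2W(-.041,0,.092),YAW+np.pi/2))
a_=cv2.imread('pics/side5.png')[100:230,150:320];cv2.imwrite('pics/s5.png',cv2.resize(a_,None,fx=4,fy=4))
E
```

```text
14.125 0.04154899889241935 [ 0.4  0.3 -0.9] [-0.0783  0.0281  0.094 ]
side red 18 [[-0.066, -0.024, 0.005], [-0.063, 0.008, 0.009], [-0.062, 0.017, 0.013]]
side dark 88 [[-0.085, 0.007, -0.011], [-0.08, 0.028, 0.001], [-0.009, 0.045, 0.004]]
side brass 118 [[-0.057, -0.001, 0.002], [-0.039, 0.009, 0.008], [-0.003, 0.015, 0.011]]
[-2.7000e-02  3.9600e-02 -1.6000e-03 -1.8000e-03 -1.1000e-03 -1.5907e+00]
```

View pics/s5.png

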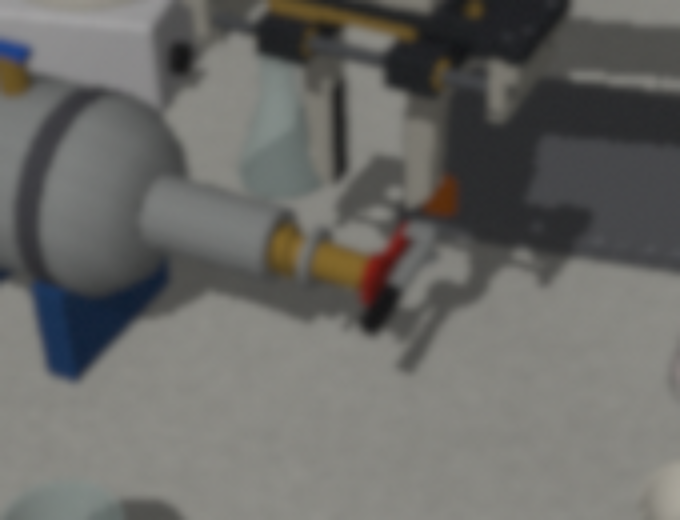

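The plug sits 20 mm out with the handle folded, hub at (385,270) and sleeve at (380,310). Next I grasp the neck.

Request:
move_arm(deltas=[-0.003,0.005,0,0,0,-0.17,0.5,-0.006,0.01,0,0,0,-0.34,0.5,-0.01,0.015,0,0,0,-0.51,0.5,-0.015,0.02,0,0,0,-0.69,0.5,-0.02,0.025,0,0,0,-0.87,0.5,-0.025,0.03,0,0,0,-1.05,0.5,-0.027,0.0375,0,0,0,-1.23,0.5,-0.027,0.0375,0,0,0,-1.41,0.5,-0.027,0.0375,0,0,0,-1.591,0.5,-0.027,0.0375,0,0,0,-1.591,0.5,-0.027,0.0375,0,0,0,-1.591,0.5])

```text
t: 15.6
tool_pos: [0.6157, 0.003, 0.2051]
orientation: [-0.343, -3.121, 0.0]
force: [-0.1, 0.1, 0.4]
opening: 0.0465
gripper_force: 0.0
```

```bash
python3 - <<'E'
from h import *
s=robot.read_state();print(s['t'],toL(s['tool_pos']).round(4),delta(L2W(-.043,0,-.004),YAW+np.pi/2))
E
```

```text
15.6 [-0.0431  0.0001  0.0906] [-0.0003 -0.0001  0.0946 -0.0003 -0.0022 -0.0039]
```

Request:
move_arm(deltas=[0,0,0.045,0,0,0,0.5,0,0,0.095,0,0,0,0.5,0,0,0.095,0,0,0,0.5,0,0,0.095,0,0,0,0.5,0,0,0.095,0,0,0,0,0,0,0.095,0,0,0,0,0,0,0.095,0,0,0,0,0,0,0.095,0,0,0,0,0,0,0.095,0,0,0,0], squeeze=45)

```text
t: 16.73
tool_pos: [0.6172, 0.0031, 0.1128]
orientation: [0.337, 3.122, 0.001]
force: [0.0, 1.7, 6.1]
opening: 0.023
gripper_force: 45.0
```

```bash
python3 - <<'E'
from h import *
s=robot.read_state();print(s['t'],toL(s['tool_pos']).round(4),s['force'].round(1),s['wrist_torque'].round(2),s['gripper_force'],s['opening'],delta(L2W(-.108,0,-.004),YAW+np.pi/2))
E
```

```text
16.725 [-0.0417  0.0005 -0.0017] [0.  1.7 6.1] [ 0.26 -0.05  0.  ] 45.000962018966675 0.022966760433117676 [ 0.0663 -0.0005  0.0022  0.0005  0.0019  0.0002]
```

Request:
move_arm(deltas=[0.008,0,-0.001,0,0,0,0,0.016,0,-0.001,0,0,0,0,0.024,0,-0.001,0,0,0,0,0.032,0,-0.001,0,0,0,0,0.04,0,-0.001,0,0,0,0,0.048,0,-0.001,0,0,0,0,0.056,0,-0.001,0,0,0,0,0.064,0,-0.001,0,0,0,0,0.072,0,-0.001,0,0,0,0,0.08,0,-0.001,0,0,0,0,0.08,0,-0.001,0,0,0,0,0.08,0,-0.001,0,0,0,0])

```text
t: 18.23
tool_pos: [0.5385, 0.0199, 0.1128]
orientation: [0.337, 3.123, 0.0]
force: [0.2, 0.0, -4.8]
opening: 0.023
gripper_force: 45.0
```

```bash
python3 - <<'E'
from h import *
s=robot.read_state();print(s['t'],toL(s['tool_pos']).round(4),s['force'].round(1),s['wrist_torque'].round(2),s['gripper_force'],s['opening'])
im,d=robot.read_camera('side');cv2.imwrite('pics/s6.png',cv2.resize(im[100:230,150:320,::-1],None,fx=4,fy=4))
# tray centre (.5025,-.293): plug origin target ~ tray(-.005,-.005); neck 23 mm back
T=np.array([.5,-.297,0]);
print('hover',delta(T-.022*a+[0,0,.13],YAW+np.pi/2))
E
```

```text
18.225 [-0.1222  0.0002 -0.0017] [ 0.2  0.  -4.8] [-0.02  0.06  0.  ] 44.99910056591034 0.022965313439766596
hover [-7.900e-03 -3.179e-01 -1.720e-02  0.000e+00  4.000e-04  2.000e-04]
```

View pics/s6.png

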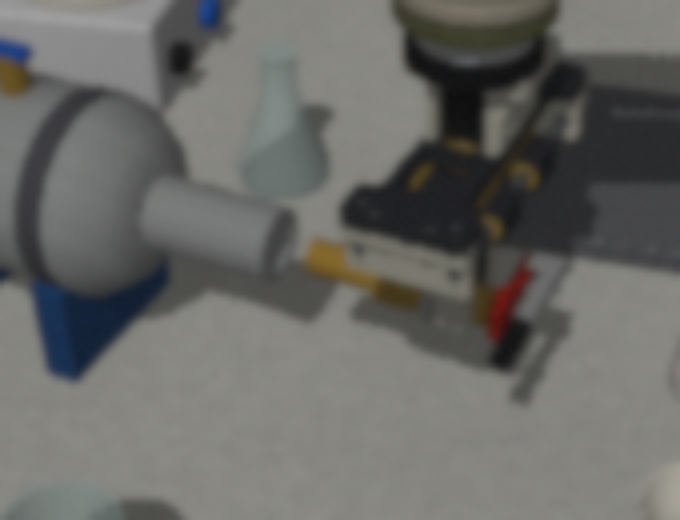

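The plug is clear of the port, level and held. Its tip is at (315,255) and the handle is folded. I move it over the tray.

Request:
move_arm(deltas=[0,-0.02,-0.017,0,0,0,0,-0.001,-0.06,-0.017,0,0,0,0,-0.002,-0.1,-0.017,0,0,0,0,-0.003,-0.14,-0.017,0,0,0,0,-0.004,-0.18,-0.017,0,0,0,0,-0.005,-0.22,-0.017,0,0,0,0,-0.006,-0.26,-0.017,0,0,0,0,-0.007,-0.3,-0.017,0,0,0,0,-0.008,-0.318,-0.017,0,0,0,0,-0.008,-0.318,-0.017,0,0,0,0,-0.008,-0.318,-0.017,0,0,0,0])

```text
t: 19.65
tool_pos: [0.4784, -0.2918, 0.1298]
orientation: [0.337, 3.124, 0.001]
force: [-0.5, 0.3, -5.6]
opening: 0.0228
gripper_force: 45.0
```

```bash
python3 - <<'E'
from h import *
s=robot.read_state();print(s['t'],s['tool_pos'].round(4),s['force'].round(1),s['gripper_force'],s['opening'])
im,d=robot.read_camera('side');cv2.imwrite('pics/s7.png',cv2.resize(im[80:210,210:370,::-1],None,fx=4,fy=4))
E
```

```text
19.65 [ 0.4784 -0.2918  0.1298] [-0.5  0.3 -5.6] 44.9975448846817 0.022801147005532207
```

View pics/s7.png

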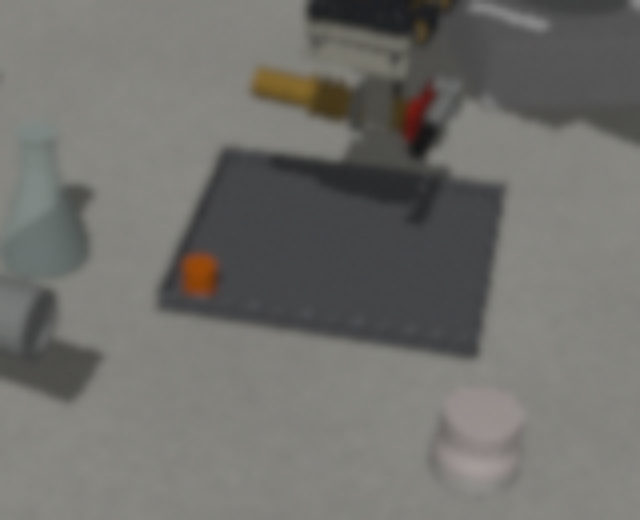

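The plug is held level over the tray with its tip at (265,80). The stopper at (200,275) is clear of it, so I lower.

Request:
move_arm(deltas=[0,0,0.03,0,0,0,0,0,0,0.06,0,0,0,0,0,0,0.085,0,0,0,0,0,0,0.095,0,0,0,0,0,0,0.1,0,0,0,0,0,0,0.103,0,0,0,0,0,0,0.105,0,0,0,0,0,0,0.106,0,0,0,0,0,0,0.106,0,0,0,0])

```text
t: 20.82
tool_pos: [0.4786, -0.2927, 0.0242]
orientation: [0.337, 3.123, -0.001]
force: [-0.4, 0.1, -2.9]
opening: 0.0233
gripper_force: 45.0
```

Request:
move_arm(deltas=[0,0,0.0005,0,0,0,0,0,0,0.001,0,0,0,0,0,0,0.001,0,0,0,0])

```text
t: 21.2
tool_pos: [0.4784, -0.2927, 0.0237]
orientation: [0.337, 3.123, -0.001]
force: [-6.3, 1.9, 7.1]
opening: 0.0229
gripper_force: 45.0
```

Request:
move_arm(deltas=[0,0,-0.0007,0,0,0,0,0,0,-0.0007,0,0,0,0,0,0,-0.0007,0,0,0,0.3,0,0,-0.0007,0,0,0,0.5,0,0,-0.0007,0,0,0,0.5,0,0,-0.0007,0,0,0,0.5,0,0,-0.02,0,0,0,0.5,0,0,-0.05,0,0,0,0.5,0,0,-0.1,0,0,0,0.5,0,0,-0.15,0,0,0,0.5,0,0,-0.15,0,0,0,0.5], squeeze=8)

```text
t: 22.58
tool_pos: [0.4812, -0.2946, 0.18]
orientation: [0.336, 3.114, -0.009]
force: [0.5, -0.3, 0.1]
opening: 0.0468
gripper_force: 0.0
```

```bash
python3 - <<'E'
from h import *
s=robot.read_state();print(s['t'],s['tool_pos'].round(4),s['force'].round(1))
im,d=robot.read_camera('side');cv2.imwrite('pics/s8.png',cv2.resize(im[80:210,210:370,::-1],None,fx=4,fy=4))
uv,X=cloud('side',d);col=im[uv[:,1].astype(int),uv[:,0].astype(int)].astype(int)
T=np.array([.5025,-.293,0]);L=(X-T)@Ro.from_euler('z',-.03).as_matrix()
k=(abs(L[:,:2])<[.11,.1]).all(1)&(L[:,2]>.008)
for n,q in(('red',(col[:,0]>100)&(col[:,1]<70)),('dark',col.max(1)<60),('brass',(col[:,0]>100)&(col[:,2]<80)&(col[:,1]>70))):
    q=q&k
    if q.sum():print(n,q.sum(),np.percentile(L[q],[2,50,98],axis=0).round(3).tolist())
E
```

```text
22.575 [ 0.4812 -0.2946  0.18  ] [ 0.5 -0.3  0.1]
red 70 [[-0.053, -0.021, 0.01], [0.09, 0.089, 0.026], [0.105, 0.096, 0.033]]
dark 1046 [[-0.063, -0.068, 0.022], [-0.026, 0.027, 0.297], [0.016, 0.095, 0.38]]
brass 205 [[-0.04, -0.017, 0.023], [0.019, 0.0, 0.035], [0.093, 0.084, 0.045]]
```

View pics/s8.png

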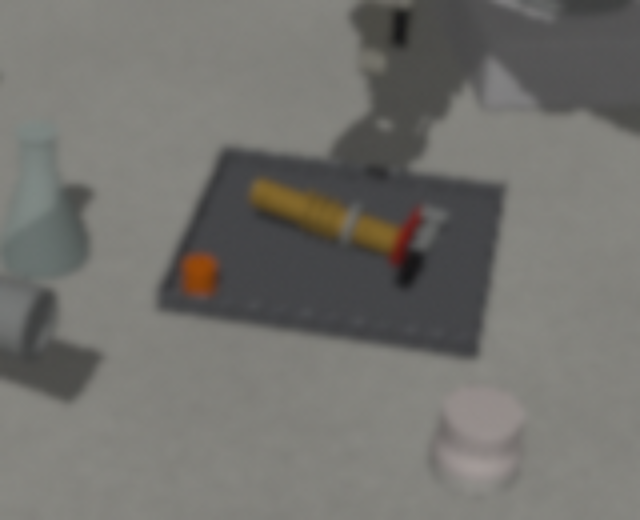

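The plug lies flat inside the tray with its tip at (262,192), flange at (350,222), and the handle folded near (410,265). The robot is clear of everything.

```bash
python3 -c "
from plant import robot
print(robot.close_job())"
```

```text
the job is handed in; nothing more can be done
None
```

The plug was cranked two turns and freed, its handle folded back, then drawn out and laid flat in the grey tray; the job is handed in at about 23 s (no score came back), and I saw no disturbance of other items.

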